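Check a repaired power module under the height-limit bar

ROBOT

A 6-joint arm with a two-finger parallel gripper is mounted at the origin on the work surface. World frame = base frame: x ahead of the robot, y to its left, z up, the work surface at z = 0. Lengths are in m, angles in rad, forces in N, time in s.
With the tool pointing down it reaches from about 0.3 to 0.75 m from the base axis. Payload 8.5 kg.
Tool frame: the origin (TCP) lies on the centre line of the jaws, within the pads' length; the fingertips stand 19 mm ahead of it and the grasp point (between the pads) is the TCP; z points along the fingers, y is the line along which they close (so a half turn about z gives the same grasp; the last joint's range is limited). The gripper opens to 85 mm and grips with 20 to 120 N. Pads are 22 mm wide; open, the fingers measure 114 mm over their backs; the gripper's body (76 mm by 85 mm) begins 54 mm behind the grasp point. The pads swing forward as they close: fully open they stand 13 mm farther back than shut.
Start: joints at [-1.514, 0.381, 1.297, -0, 1.464, -0.215], TCP at [0.148, -0.53, 0.25] pointing down, gripper open.
Joint ranges: [-3.11, 3.11], [-0.89, 2.33], [0.22, 2.48], [-1.42, 4.56], [0.17, 2.85], [-2.88, 2.88]. Speed limits (rad/s): [2.39, 2.39, 3.14, 3.14, 3.14, 3.14].

INTERFACE

Orientations are given as a rotation vector (axis times angle).
In Python, from rig import manip gives the robot as it stands.
- The arm moves only by the shell command python3 -m creep 'ROWS' [OPENING]. ROWS is JSON, a list of rows, each an object of numbers: "x", "y", "z": the shift along the tool's x, y, z in cm; "wx", "wy", "wz": the turn, a rotation vector about the tool's x, y, z in degrees. A call has 1 to 20 rows; each row shifts and turns the commanded pose from where the row before left it, along the tool's axes as they then stand; what a row does not reach is not made up. A row lasts 1/10 s, in which the tool goes at most 50 mm and 8.59 degrees, less where a joint would pass 70% of its speed; a pose out of reach is approached as far as the arm can. A call is refused whole if a number of a shift passes 5 or a number of a turn 8.59, either way. A call with a gripper value outside its range is refused whole. OPENING is the opening in per cent of the stroke, from 0 (shut) to 100 (fully open), set as the call begins (- or left out, the last holds). The fingers move at their own pace and stop on an object; the grip force is fixed at half the most. Time passes only in rows, so rows that do not move let the fingers close. It gives the time, the measured TCP pose, the force, the opening and the grip force at its end, in the units of the state.
- manip.read_state(): the state, without advancing time (a new reading comes with each control period).
- manip.read_camera(name): name is "scene" or "top" or "wrist"; returns a dict with "pixels" (480x640x3 uint8, red, green, blue), "fx", "fy", "cx", "cy" (pixels), "k1" (the pictures are not rectified: a ray, as slopes to the right and down, at radius r is drawn at 1 + k1 r^2 times it, then the intrinsics apply), "rvec" (rotation vector, rad) and "tvec" (3), from world to camera coordinates, as OpenCV has them. Camera axes: x right, y down, z forward; pixel columns grow to the right and rows downward; lengths in m; the calibration is good to about 2 mm. A picture is of the moment at which its call begins. There is no depth.
- manip.hand_in(): hands the job in; it is judged then, once.
Trained networks look in a picture, given as the dict that the camera call returned (one of the last four; its "shot" number tells which), for a name from the list of things; names that differ only in an ending like _2 or _b are one class to them, and where a whole thing is asked for, a point or a joint stands for the part that bears it (a point fixed in the world has none). Each returns a list of dicts, best first, with "conf" (0 to 1); they miss things now and then, are a little off and sometimes report something else, mostly with a low value. They report only what shows in the picture. A call takes as long as a camera call.
- manip.masks_of(picture, target): "pixels" (480x640 bool, what is visible of it) and "xy" ([column, row] in pixels, amid what is visible of it).
The state is a dict: "clock": time; "joint_pos": joint angles; "joint_vel": joint speeds; "joint_efforts": joint torques, N m; "tcp_pos": TCP position; "tcp_rot": TCP orientation; "ft_force": force on the tool from outside, world axes, zero at the start; "torque": the same for the moment, N m; "finger_gap": opening from 0.0 (shut) to 1.0 (fully open); "grip_force": force on a finger pad.
Only numpy, scipy, OpenCV 4.12 (cv2) and the standard library are available. Lean on these libraries where they do the work, as an engineer would, in place of code of your own. Each camera call takes 0.05 s, during which the arm holds its last target. There are 200 camera calls.

TASK

Stand the red stop plate upright in the slot at the end of the height gauge, fully down. Then slide the repaired power module, nose first and always resting on the gauge's deck, under the yellow bar until its nose is up against the stop plate, and let go. Leave the phone, jar, can and screwdriver where they are.

Things in the scene. Friction and masses are not known exactly. Their poses are not given: they have to be found in the camera images.
- gauge: Fixed height gauge; place and yaw vary. Origin: on the bench directly below the middle of its yellow bar; +x is the push direction (entry end, under the bar, to the slot), z up. Aluminium deck: top at z = 30 mm, 126 mm wide in y, from x = -260 to +125 mm. The deck before x = -40 mm is bare; from there on it has guide rails.
- bar (a point): Middle of the yellow bar's underside, 44 mm above the deck (z = 74 mm in the gauge frame), same axes as the gauge. The bar runs along y, 16 mm deep in x, 18 mm high, on dark posts 16 mm square at y = +-52 mm.
- lane (a point): Point on the deck midway between the two dark guide rails, 33 mm in x past the bar's middle, axes as the gauge. The rails, 12 mm high and 8 mm thick, run along x from -22 to +88 mm in the gauge frame with 68 mm between them, centred on y = 0; flared ends reach out to x = -40 mm, opening to about 88 mm.
- slot (a point): Centre of the mouth of the slot in the deck of the gauge, at x = 100, y = 0, z = 30 mm in the gauge's frame, same axes as the gauge. The slot is 19 mm in x by 53 mm in y, 25 mm deep, with 3 mm chamfers.
- stop_mid (a point): Centre of the loose red stop plate: a plain block 16 mm thick (its x), 50 mm wide (y), 100 mm tall (z), about 110 g, standing upright on the bench at the start. It may go in the slot either way round. Fully down, its centre is 25 mm above the deck and 75 mm of it show above the deck.
- module_mid (a point): Loose power module, about 0.45 kg, 160 mm long, starting a little askew on the entry end, nose towards the bar. Point: mid-length, 20 mm above its underside; x points to the nose. Black finned housing 60 wide, 40 high from x = +10 to +80 mm; low copper-coloured foot 44 wide, 20 high from x = -80 to +10 mm; both flat underneath, centred on y = 0.
- module_nose (a point): Centre of the module's front face, 80 mm in x from module_mid, same height and axes. With the nose against the seated stop plate the housing is just past the bar and the last 60 mm of the foot still lie on the entry side.
- phone: Dark phone lying flat, 74 x 150 x 9 mm, origin under its centre. Leave alone.
- jar: Small jar, 56 mm across, 60 mm tall, origin under its centre. Leave alone.
- can: Upright blue can, 58 mm across, 120 mm tall, origin under its centre. Leave alone.
- driver: Screwdriver lying on the bench, 180 mm long. Leave alone.

How it is judged:
By the outcome, as a careful person would: the job done as asked, in the order asked, and still so for the second after the job is handed in, with the robot touching nothing.
It also fails if it takes over 53 s, if anything falls off the work surface, if the arm or the gripper's body presses on something with over 40 N, if the wrist force passes 120 N, or if a joint passes its speed limit or range.

## Working session

There is one attempt and no reset: what is moved stays moved. The work goes in short steps, Python scripts to look and compute and a shell command to move; the robot and the scene stay as the last step left them, time stands still between calls to the robot, and variables do not carry over. Pictures are saved under pics/ and viewed, at most 13 in all, crops included, and the job is handed in when it is done.

```bash
mkdir -p pics; cat > h.py <<'E'
import numpy as np, cv2, json
from rig import manip
from scipy.spatial.transform import Rotation as R
def cam(n):
    return manip.read_camera(n)
def save(p,f): cv2.imwrite('pics/'+f, p['pixels'][:,:,::-1])
def ray(p,uv):
    d=np.array([(uv[0]-p['cx'])/p['fx'],(uv[1]-p['cy'])/p['fy']]); s=d.copy()
    for _ in range(20): s=d/(1+p['k1']*(s@s))
    M=R.from_rotvec(p['rvec']).as_matrix(); t=np.array(p['tvec'])
    return -M.T@t, M.T@np.array([s[0],s[1],1])
def atz(p,uv,z):
    o,d=ray(p,uv); return o+d*(z-o[2])/d[2]
def proj(p,X):
    M=R.from_rotvec(p['rvec']).as_matrix(); c=np.atleast_2d(X)@M.T+np.array(p['tvec'])
    s=c[:,:2]/c[:,2:]; s=s*(1+p['k1']*(s**2).sum(1,keepdims=True))
    return s*[p['fx'],p['fy']]+[p['cx'],p['cy']]
E
python3 - <<'E'
from h import *
s=manip.read_state(); print({k:np.round(v,3).tolist() for k,v in s.items()})
for n in('top','scene'):
    p=cam(n); save(p,n+'0.png'); print(n,np.round(ray(p,(320,240)),3).tolist(),p['fx'],p['k1'])
    for t in('gauge','stop_mid','module_mid','phone','jar','can','driver'):
        for m in manip.masks_of(p,t)[:2]:
            r=cv2.minAreaRect(np.argwhere(m['pixels'])[:,::-1].astype(np.float32))
            print(t,round(m['conf'],2),np.round(m['xy']),np.round(cv2.boxPoints(r)).tolist(), np.round(atz(p,m['xy'],0),3))
E
```

```text
{'clock': 0.0, 'joint_pos': [-1.514, 0.381, 1.298, -0.0, 1.464, -0.215], 'joint_vel': [0.0, -0.0, 0.002, -0.001, 0.001, -0.001], 'joint_efforts': [0.0, -44.846, -23.127, -0.0, 0.005, 0.0], 'tcp_pos': [0.148, -0.53, 0.25], 'tcp_rot': [-3.111, -0.425, -0.0], 'ft_force': [0.284, 0.41, -0.396], 'torque': [0.048, 0.058, 0.014], 'grip_force': 0.0, 'finger_gap': 0.999}
top [[0.418, -0.046, 1.231], [0.109, -0.004, -0.994]] 479.8490749711056 0.023640027476978086
gauge 0.59 [310. 260.] [[244.0, 280.0], [247.0, 227.0], [402.0, 235.0], [399.0, 288.0]] [ 0.501 -0.024  0.   ]
stop_mid 0.5 [172. 230.] [[159.0, 233.0], [161.0, 224.0], [191.0, 230.0], [189.0, 239.0]] [0.577 0.329 0.   ]
stop_mid 0.47 [455. 353.] [[446.0, 376.0], [454.0, 304.0], [465.0, 306.0], [457.0, 377.0]] [ 0.266 -0.391  0.   ]
module_mid 0.86 [353. 263.] [[323.0, 273.0], [325.0, 247.0], [389.0, 252.0], [387.0, 277.0]] [ 0.493 -0.137  0.   ]
phone 0.77 [315. 167.] [[288.0, 151.0], [345.0, 151.0], [345.0, 179.0], [288.0, 179.0]] [ 0.745 -0.038  0.   ]
phone 0.48 [351. 263.] [[322.0, 272.0], [325.0, 247.0], [389.0, 253.0], [387.0, 
[... 637 characters left out ...]
251.0, 312.0]] [ 0.512 -0.026  0.   ]
stop_mid 0.78 [418. 183.] [[405.0, 197.0], [415.0, 165.0], [430.0, 170.0], [420.0, 202.0]] [0.54  0.344 0.   ]
module_mid 0.9 [277. 254.] [[235.0, 261.0], [293.0, 226.0], [308.0, 250.0], [250.0, 285.0]] [ 0.469 -0.109  0.   ]
phone 0.57 [370. 313.] [[337.0, 321.0], [383.0, 282.0], [403.0, 305.0], [357.0, 344.0]] [ 0.749 -0.04   0.   ]
jar 0.95 [342. 152.] [[331.0, 140.0], [349.0, 140.0], [349.0, 165.0], [331.0, 165.0]] [0.308 0.259 0.   ]
can 0.8 [200. 352.] [[177.0, 339.0], [203.0, 326.0], [222.0, 365.0], [196.0, 378.0]] [ 0.566 -0.408  0.   ]
driver 0.97 [149. 261.] [[131.0, 246.0], [141.0, 240.0], [171.0, 292.0], [161.0, 297.0]] [ 0.269 -0.379  0.   ]
```

View pics/top0.png

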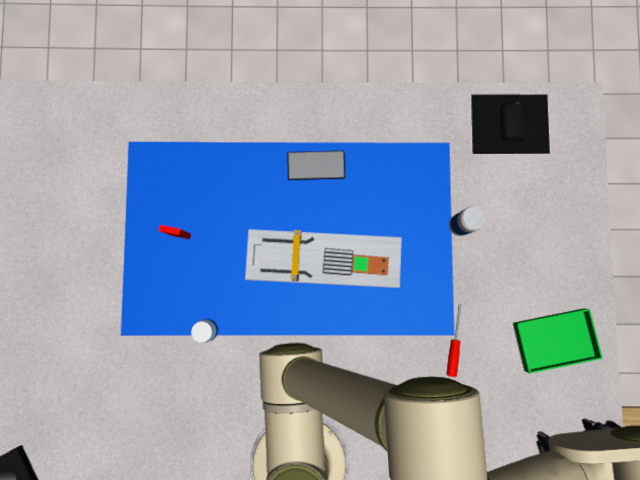

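View pics/scene0.png

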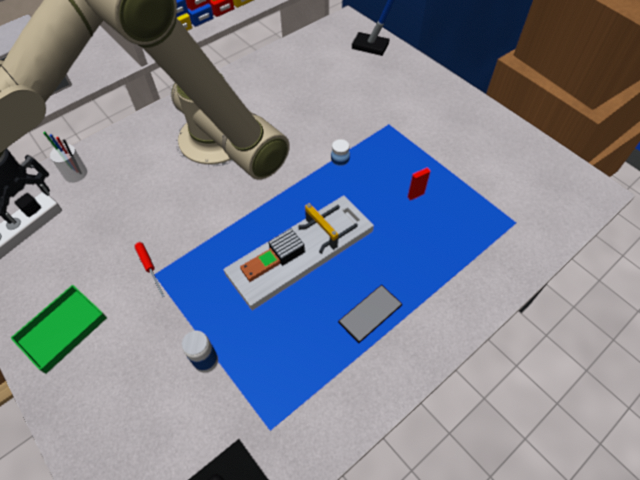

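The top view shows the gauge running across the middle: bar at about (296,255), slot at about (255,255) on the left, module at about (355,263) with its nose towards the bar. The red plate stands at (175,232) top and (418,183) scene. Next I'll fit the poses from both views' silhouettes.

```bash
cat >> h.py <<'E'
from scipy.optimize import minimize
def box(x0,x1,y0,y1,z0,z1): return np.array([[a,b,c] for a in(x0,x1) for b in(y0,y1) for c in(z0,z1)])
G=[box(-.26,.125,-.063,.063,0,.03),box(-.008,.008,-.06,.06,.074,.092),box(-.008,.008,-.06,-.044,.03,.092),box(-.008,.008,.044,.06,.03,.092)]
def mod(z): return [box(.01,.08,-.03,.03,z,z+.04),box(-.08,.01,-.022,.022,z,z+.02)]
def plate(z): return [box(-.008,.008,-.025,.025,z,z+.1)]
def w(q,P):
    c,s=np.cos(q[2]),np.sin(q[2]); return P@np.array([[c,s,0],[-s,c,0],[0,0,1]])+[q[0],q[1],0]
def render(p,q,bs):
    S=4; im=np.zeros((480*S,640*S),np.uint8)
    for b in bs: cv2.fillConvexPoly(im,cv2.convexHull(np.round(proj(p,w(q,b))*S+S/2).astype(np.int32)),255)
    return cv2.resize(im,(640,480),interpolation=cv2.INTER_AREA)/255.
def fit(views,bs,q0,sc=(.015,.015,.1)):
    def cost(q):
        return sum(np.abs(render(p,q,bs)-m)[keep].sum() for p,m,keep in views)
    best=None
    q=np.array(q0,float)
    for k in(1,.5,.2):
        r=minimize(cost,q,method='Nelder-Mead',options=dict(initial_simplex=np.vstack([q]+[q+np.eye(3)[i]*sc[i]*k for i in range(3)]),xatol=1e-5,fatol=.1)); q=r.x
    return q,r.fun
E
python3 - <<'E'
from h import *
V={}
for n in('top','scene'):
    p=cam(n); V[n]=(p,{t:manip.masks_of(p,t)[0]['pixels'] for t in('gauge','module_mid')})
    c=manip.masks_of(p,'stop_mid'); V[n][1]['stop']=max(c,key=lambda m:-abs(atz(p,m['xy'],0)[1]-.33))['pixels']
al=np.ones((480,640),bool)
for sel in(('top',),('scene',),('top','scene')):
    print(sel)
    g=[]
    for n in sel:
        p,m=V[n]; g.append((p,(m['gauge']|m['module_mid']).astype(float),~m['module_mid'] if n=='scene' else al))
    print('G',*[np.round(v,4) for v in fit(g,G,(.5,.05,np.pi/2))])
    print('S',*[np.round(v,4) for v in min((fit([(V[n][0],V[n][1]['stop'].astype(float),al) for n in sel],plate(0),(.56,.335,a)) for a in(0.,.5,1,1.5,2,2.5)),key=lambda r:r[1])])
    print('M',*[np.round(v,4) for v in fit([(V[n][0],V[n][1]['module_mid'].astype(float),al) for n in sel],mod(.03),(.49,-.12,np.pi/2))])
E
```

```text
('top',)
G [0.5087 0.0087 1.5204] 180.2627
S [ 0.5679  0.3078 -0.2544] 40.4667
M [ 0.4909 -0.1395  1.4802] 86.098
('scene',)
G [0.5072 0.0092 1.5211] 239.8
S [ 0.5644  0.3084 -0.0118] 62.2078
M [ 0.4909 -0.1389  1.5024] 116.7922
('top', 'scene')
G [0.5083 0.0087 1.5198] 450.0627
S [ 0.5671  0.3064 -0.2196] 133.9843
M [ 0.4908 -0.1393  1.484 ] 204.9608
```

```bash
cat >> h.py <<'E'
def go(x,y,z,ty,v=45,wmax=8.3):
    """constant row (shift, turn) that carries the tool to x,y,z pointing down with tool y at world angle ty (deg)"""
    s=manip.read_state(); M=R.from_rotvec(s['tcp_rot']).as_matrix()
    a=np.degrees(np.arctan2(M[1,1],M[0,1])); th=-((ty-a+180)%360-180)
    D=M.T@(np.array([x,y,z])-s['tcp_pos'])*100
    n=int(max(np.ceil(np.linalg.norm(D)*10/v),np.ceil(abs(th)/wmax),1)); t=th/n
    A=sum(R.from_rotvec([0,0,np.radians(t*k)]).as_matrix() for k in range(n))
    print('ty now',round(a,1),'tilt z',np.round(M[:,2],3),'pos',np.round(s['tcp_pos'],4),'| total',np.round(D,2),round(th,1),'| rows',n,'x %.2f y %.2f z %.2f wz %.2f'%(*np.linalg.solve(A,D),t),'clock',s['clock'])
E
python3 - <<'E'
from h import *
p=cam('wrist'); s=manip.read_state()
o,d=ray(p,(320,240)); M=R.from_rotvec(s['tcp_rot']).as_matrix()
print('cam in tool',np.round(M.T@(o-s['tcp_pos']),3),'axis',np.round(M.T@d,3),p['fx'])
go(.567,.306,.22,-12.6,48)
E
```

```text
cam in tool [ 0.071 -0.001 -0.124] axis [-0.282 -0.001  0.959] 383.89525278804615
ty now -74.4 tilt z [-0.  0. -1.] pos [ 0.1476 -0.5298  0.2503] | total [ 62.83 -69.25   3.03] -61.8 | rows 20 x 4.66 y -1.55 z 0.15 wz -3.09 clock 1.25
```

```bash
python3 -m creep '[{"x":4.66,"y":-1.55,"z":0.15,"wz":-3.09},{"x":4.66,"y":-1.55,"z":0.15,"wz":-3.09},{"x":4.66,"y":-1.55,"z":0.15,"wz":-3.09},{"x":4.66,"y":-1.55,"z":0.15,"wz":-3.09},{"x":4.66,"y":-1.55,"z":0.15,"wz":-3.09},{"x":4.66,"y":-1.55,"z":0.15,"wz":-3.09},{"x":4.66,"y":-1.55,"z":0.15,"wz":-3.09},{"x":4.66,"y":-1.55,"z":0.15,"wz":-3.09},{"x":4.66,"y":-1.55,"z":0.15,"wz":-3.09},{"x":4.66,"y":-1.55,"z":0.15,"wz":-3.09},{"x":4.66,"y":-1.55,"z":0.15,"wz":-3.09},{"x":4.66,"y":-1.55,"z":0.15,"wz":-3.09},{"x":4.66,"y":-1.55,"z":0.15,"wz":-3.09},{"x":4.66,"y":-1.55,"z":0.15,"wz":-3.09},{"x":4.66,"y":-1.55,"z":0.15,"wz":-3.09},{"x":4.66,"y":-1.55,"z":0.15,"wz":-3.09},{"x":4.66,"y":-1.55,"z":0.15,"wz":-3.09},{"x":4.66,"y":-1.55,"z":0.15,"wz":-3.09},{"x":4.66,"y":-1.55,"z":0.15,"wz":-3.09},{"x":4.66,"y":-1.55,"z":0.15,"wz":-3.09}]' 100
python3 -m creep '[{},{}]'
python3 - <<'E'
from h import *
p=cam('wrist'); save(p,'w1.png'); np.save('w1.npy',p,allow_pickle=True)
m=manip.masks_of(p,'stop_mid'); print([(x['conf'],x['xy']) for x in m])
if m:
    al=np.ones((480,640),bool)
    for a in(-.5,-.2,.1): print(*fit([(p,m[0]['pixels'].astype(float),al)],plate(0),(.567,.306,a),(.01,.01,.1)))
print(manip.read_state()['joint_pos'],manip.read_state()['ft_force'])
go(.567,.306,.22,-12.6)
E
```

```text
[]
[-1.51426846e+00  3.80590375e-01  1.29739443e+00 -2.11166073e-06
  1.46362451e+00 -2.15295974e-01] [ 1.08933254 -0.16027516 -0.25937889]
ty now -74.4 tilt z [-0.  0. -1.] pos [ 0.1477 -0.5298  0.2503] | total [ 62.83 -69.25   3.03] -61.8 | rows 21 x 4.44 y -1.47 z 0.14 wz -2.94 clock 1.35schema error: expected keys x, y, z, wx, wy, wz
schema error: expected keys x, y, z, wx, wy, wz
```

View pics/w1.png

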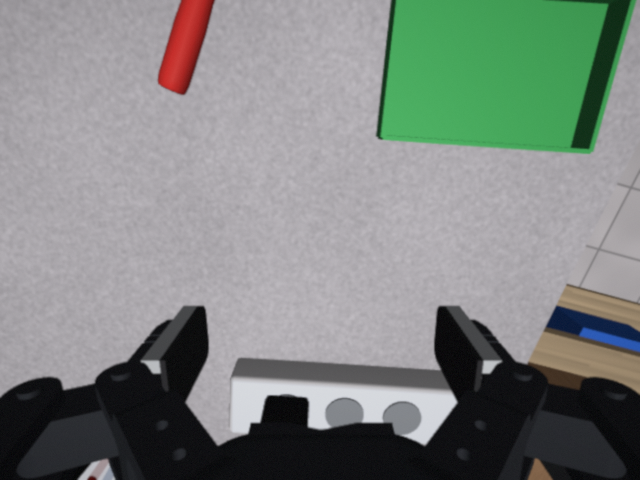

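The move was refused because every row needs all six keys. The picture is still the start view, with the screwdriver handle at (185,50) and the open fingers at (180,350) and (465,350).

```bash
python3 -m creep '[{"x":4.66,"y":-1.55,"z":0.15,"wx":0,"wy":0,"wz":-3.09},{"x":4.66,"y":-1.55,"z":0.15,"wx":0,"wy":0,"wz":-3.09},{"x":4.66,"y":-1.55,"z":0.15,"wx":0,"wy":0,"wz":-3.09},{"x":4.66,"y":-1.55,"z":0.15,"wx":0,"wy":0,"wz":-3.09},{"x":4.66,"y":-1.55,"z":0.15,"wx":0,"wy":0,"wz":-3.09},{"x":4.66,"y":-1.55,"z":0.15,"wx":0,"wy":0,"wz":-3.09},{"x":4.66,"y":-1.55,"z":0.15,"wx":0,"wy":0,"wz":-3.09},{"x":4.66,"y":-1.55,"z":0.15,"wx":0,"wy":0,"wz":-3.09},{"x":4.66,"y":-1.55,"z":0.15,"wx":0,"wy":0,"wz":-3.09},{"x":4.66,"y":-1.55,"z":0.15,"wx":0,"wy":0,"wz":-3.09},{"x":4.66,"y":-1.55,"z":0.15,"wx":0,"wy":0,"wz":-3.09},{"x":4.66,"y":-1.55,"z":0.15,"wx":0,"wy":0,"wz":-3.09},{"x":4.66,"y":-1.55,"z":0.15,"wx":0,"wy":0,"wz":-3.09},{"x":4.66,"y":-1.55,"z":0.15,"wx":0,"wy":0,"wz":-3.09},{"x":4.66,"y":-1.55,"z":0.15,"wx":0,"wy":0,"wz":-3.09},{"x":4.66,"y":-1.55,"z":0.15,"wx":0,"wy":0,"wz":-3.09},{"x":4.66,"y":-1.55,"z":0.15,"wx":0,"wy":0,"wz":-3.09},{"x":4.66,"y":-1.55,"z":0.15,"wx":0,"wy":0,"wz":-3.09},{"x":4.66,"y":-1.55,"z":0.15,"wx":0,"wy":0,"wz":-3.09},{"x":4.66,"y":-1.55,"z":0.15,"wx":0,"wy":0,"wz":-3.09}]' 100 && python3 -m creep '[{"x":0,"y":0,"z":0,"wx":0,"wy":0,"wz":0},{"x":0,"y":0,"z":0,"wx":0,"wy":0,"wz":0}]' && python3 - <<'E'
from h import *
p=cam('wrist'); save(p,'w2.png'); np.save('w2.npy',p,allow_pickle=True)
m=manip.masks_of(p,'stop_mid'); print([(x['conf'],x['xy']) for x in m])
if m:
    al=np.ones((480,640),bool)
    for a in(-.5,-.2,.1): print(*fit([(p,m[0]['pixels'].astype(float),al)],plate(0),(.567,.306,a),(.01,.01,.1)))
print(manip.read_state()['joint_pos'],manip.read_state()['ft_force'])
go(.567,.306,.22,-12.6)
E
```

```text
clock: 3.35
tcp_pos: [0.5675, 0.3081, 0.2202]
tcp_rot: [2.45, 1.966, 0.0]
ft_force: [1.1, 0.2, -0.0]
finger_gap: 1.003
grip_force: 0.0
clock: 3.55
tcp_pos: [0.5672, 0.307, 0.2199]
tcp_rot: [2.45, 1.966, -0.001]
ft_force: [0.8, 1.2, -0.1]
finger_gap: 0.997
grip_force: 0.0
[(0.82, [317.5, 229.1])]
[ 0.56344623  0.30680904 -0.19682085] 89.97647058823529
[ 0.56353015  0.30680456 -0.19982735] 89.64313725490197
[ 0.56351587  0.30666006 -0.19409755] 90.94509803921568
[ 3.10012835e-01  5.69788794e-01  1.06010725e+00 -2.69931374e-04
  1.51191379e+00  5.31561234e-01] [-0.83710717  0.78066884 -0.55767181]
ty now -12.7 tilt z [-0. -0. -1.] pos [0.5678 0.3052 0.2203] | total [ 0.06 -0.09  0.03] -0.1 | rows 1 x 0.06 y -0.09 z 0.03 wz -0.09 clock 3.65
```

View pics/w2.png

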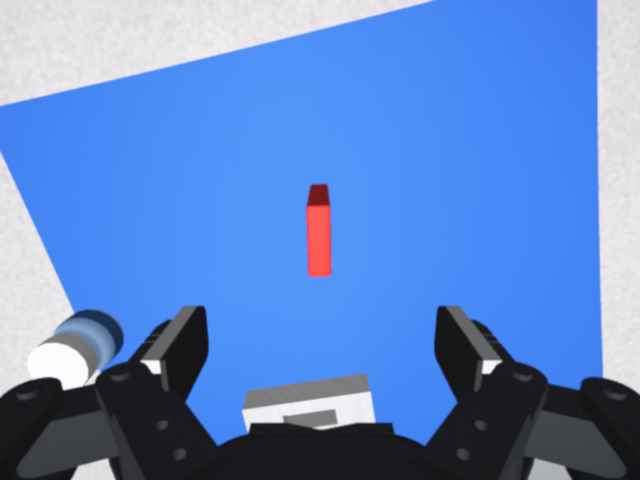

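The wrist view shows the plate's top face centred at about (319,240), midway between the fingers. I'll correct slightly, descend and grip.

```bash
python3 - <<'E'
from h import *
go(.5640,.3067,.080,-11.4,40)
E
```

```text
ty now -12.7 tilt z [-0. -0. -1.] pos [0.5678 0.3052 0.2203] | total [ 0.07 -0.4  14.03] -1.3 | rows 4 x 0.02 y -0.10 z 3.51 wz -0.32 clock 3.65
```

```bash
python3 -m creep '[{"x":0,"y":-0.1,"z":3.5,"wx":0,"wy":0,"wz":-0.3},{"x":0,"y":-0.1,"z":3.5,"wx":0,"wy":0,"wz":-0.3},{"x":0,"y":-0.1,"z":3.5,"wx":0,"wy":0,"wz":-0.3},{"x":0,"y":-0.1,"z":3.5,"wx":0,"wy":0,"wz":-0.3},{"x":0,"y":0,"z":0,"wx":0,"wy":0,"wz":0}]' && python3 -m creep '[{"x":0,"y":0,"z":0,"wx":0,"wy":0,"wz":0},{"x":0,"y":0,"z":0,"wx":0,"wy":0,"wz":0},{"x":0,"y":0,"z":0,"wx":0,"wy":0,"wz":0},{"x":0,"y":0,"z":0,"wx":0,"wy":0,"wz":0},{"x":0,"y":0,"z":0,"wx":0,"wy":0,"wz":0},{"x":0,"y":0,"z":0,"wx":0,"wy":0,"wz":0},{"x":0,"y":0,"z":0,"wx":0,"wy":0,"wz":0},{"x":0,"y":0,"z":0,"wx":0,"wy":0,"wz":0},{"x":0,"y":0,"z":0,"wx":0,"wy":0,"wz":0},{"x":0,"y":0,"z":0,"wx":0,"wy":0,"wz":0}]' 0
```

```text
clock: 4.15
tcp_pos: [0.5619, 0.3047, 0.0763]
tcp_rot: [-2.431, -1.985, 0.013]
ft_force: [-0.5, -0.1, -0.1]
finger_gap: 0.996
grip_force: 0.0
clock: 5.15
tcp_pos: [0.5638, 0.307, 0.0812]
tcp_rot: [2.431, 1.989, 0.002]
ft_force: [-0.9, -0.4, 6.6]
finger_gap: 0.178
grip_force: 58.8
```

```bash
python3 -m creep '[{"x":0,"y":0,"z":-4.5,"wx":0,"wy":0,"wz":0},{"x":0,"y":0,"z":-4.5,"wx":0,"wy":0,"wz":0},{"x":0,"y":0,"z":0,"wx":0,"wy":0,"wz":0}]' && python3 - <<'E'
from h import *
go(.5134,.1086,.17,-92.9,45)
E
```

```text
clock: 5.45
tcp_pos: [0.5657, 0.3077, 0.1768]
tcp_rot: [2.428, 1.987, 0.017]
ft_force: [-0.4, 0.4, -1.4]
finger_gap: 0.181
grip_force: 59.1
ty now -11.4 tilt z [ 0.011  0.004 -1.   ] pos [0.5657 0.3077 0.1768] | total [-20.56  -1.19   0.55] 81.5 | rows 10 x -1.87 y 1.23 z 0.06 wz 8.15 clock 5.45
```

```bash
python3 -m creep '[{"x":-1.87,"y":1.23,"z":0,"wx":0,"wy":0,"wz":8.15},{"x":-1.87,"y":1.23,"z":0,"wx":0,"wy":0,"wz":8.15},{"x":-1.87,"y":1.23,"z":0,"wx":0,"wy":0,"wz":8.15},{"x":-1.87,"y":1.23,"z":0,"wx":0,"wy":0,"wz":8.15},{"x":-1.87,"y":1.23,"z":0,"wx":0,"wy":0,"wz":8.15},{"x":-1.87,"y":1.23,"z":0,"wx":0,"wy":0,"wz":8.15},{"x":-1.87,"y":1.23,"z":0,"wx":0,"wy":0,"wz":8.15},{"x":-1.87,"y":1.23,"z":0,"wx":0,"wy":0,"wz":8.15},{"x":-1.87,"y":1.23,"z":0,"wx":0,"wy":0,"wz":8.15},{"x":-1.87,"y":1.23,"z":0,"wx":0,"wy":0,"wz":8.15},{"x":0,"y":0,"z":0,"wx":0,"wy":0,"wz":0},{"x":0,"y":0,"z":0,"wx":0,"wy":0,"wz":0},{"x":0,"y":0,"z":0,"wx":0,"wy":0,"wz":0}]' && python3 - <<'E'
from h import *
p=cam('wrist'); np.save('w3.npy',p,allow_pickle=True)
q=(.5083,.0087,1.5198); im=p['pixels'][:,:,::-1].copy()
sl=w(q,np.array([[.0905,-.0265,.03],[.1095,-.0265,.03],[.1095,.0265,.03],[.0905,.0265,.03]]))
dk=w(q,np.array([[.125,-.063,.03],[.125,.063,.03]]))
for a in(sl,dk): cv2.polylines(im,[np.round(proj(p,a)).astype(np.int32)],True,(0,255,0),1)
cv2.imwrite('pics/w3.png',im)
print(np.round(proj(p,np.vstack([sl,dk]))))
m=manip.masks_of(p,'stop_mid')[0]; print(m['conf'],m['xy'])
go(.5134,.1086,.17,-92.9,45)
E
```

```text
clock: 6.75
tcp_pos: [0.5117, 0.1085, 0.1701]
tcp_rot: [-3.141, 0.077, -0.0]
ft_force: [0.2, 0.5, -0.0]
finger_gap: 0.183
grip_force: 58.9
[[334. 191.]
 [307. 191.]
 [307. 264.]
 [333. 264.]
 [283. 136.]
 [287. 309.]]
0.8 [320.4, 327.8]
ty now -92.8 tilt z [-0.  0. -1.] pos [0.5117 0.1085 0.1701] | total [ 0.17 -0.02  0.01] 0.1 | rows 1 x 0.17 y -0.02 z 0.01 wz 0.07 clock 6.85
```

View pics/w3.png

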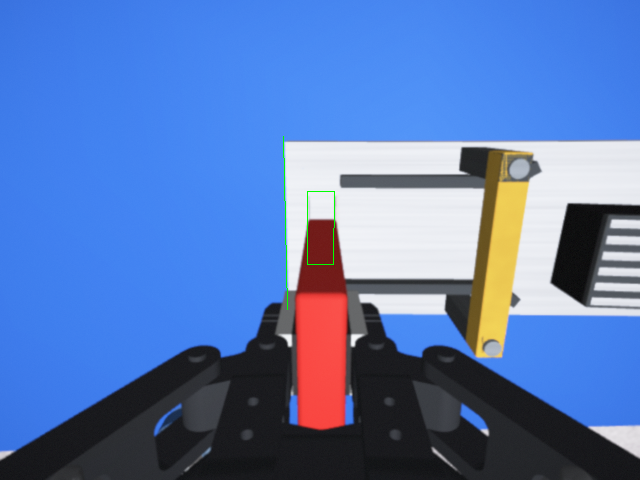

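```bash
python3 -m creep '[{"x":-3,"y":0,"z":0,"wx":0,"wy":0,"wz":0},{"x":-3,"y":0,"z":0,"wx":0,"wy":0,"wz":0},{"x":0,"y":0,"z":0,"wx":0,"wy":0,"wz":0},{"x":0,"y":0,"z":0,"wx":0,"wy":0,"wz":0},{"x":0,"y":0,"z":0,"wx":0,"wy":0,"wz":0}]' && python3 - <<'E'
from h import *
p=cam('wrist'); np.save('w4.npy',p,allow_pickle=True)
s=manip.read_state(); print(s['tcp_pos'])
c=p['pixels'][20:270,260:560,::-1].astype(float)
c=np.clip((c-120)*255/135,0,255).astype(np.uint8)
cv2.imwrite('pics/w4.png',cv2.resize(c,(720,600),interpolation=cv2.INTER_CUBIC))
q=(.5083,.0087,1.5198)
print(np.round(proj(p,w(q,np.array([[.0905,-.0265,.03],[.1095,-.0265,.03],[.1095,.0265,.03],[.0905,.0265,.03],[.125,-.063,.03],[.125,.063,.03]]))),1).tolist())
E
```

```text
clock: 7.35
tcp_pos: [0.4524, 0.1112, 0.1704]
tcp_rot: [-3.141, 0.08, -0.002]
ft_force: [0.1, -0.8, -1.2]
finger_gap: 0.18
grip_force: 58.9
[0.45235277 0.11114518 0.17033995]
[[334.4, 99.5], [305.0, 99.6], [306.0, 182.0], [333.7, 182.0], [279.0, 36.0], [284.9, 233.3]]
```

View pics/w4.png

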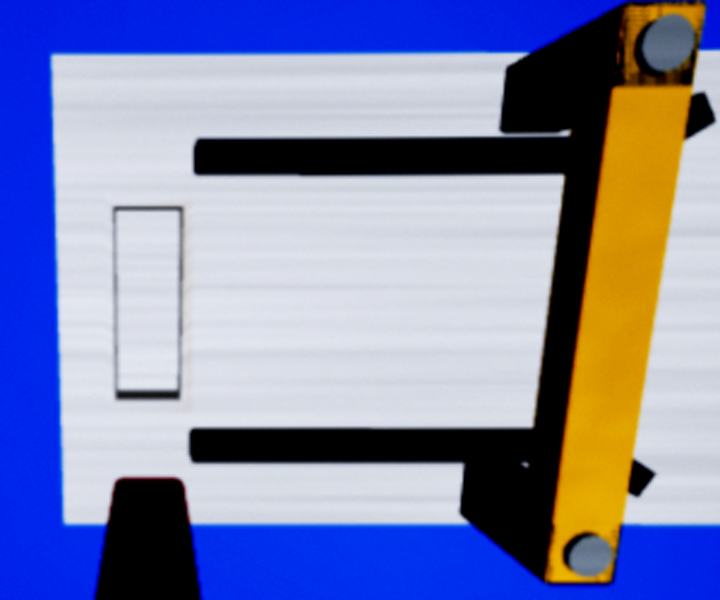

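The crop shows the slot at image columns 307.5–336, rows 106–186. The plate's lower front edge is at row 219, columns 308–337. I'll back-project both through the same camera, so that any camera bias cancels.

```bash
python3 - <<'E'
from h import *
p=np.load('w4.npy',allow_pickle=True).item(); I=p['pixels'].astype(int)
red=(I[...,0]>60)&(I[...,1]<60)&(I[...,2]<60)
for r in range(215,232,2):
    c=np.where(red[r])[0]; print(r,(c.min(),c.max()) if len(c) else None)
T=np.array([.4521,.1112,.1703])
S=np.array([atz(p,c,.03) for c in((307.3,106.3),(336,106.3),(335.2,185.8),(308.3,185.8))])
D=np.array([atz(p,c,.03) for c in((281.7,42.5),(286.7,237.9))])
print('slot',S.round(4).tolist(),S.mean(0)); print('lens',[np.linalg.norm(S[i]-S[i-1]).round(4) for i in range(4)])
e=S[0]-S[3]; print('slot dir',np.degrees(np.arctan2(e[1],e[0])), 'deck end',np.degrees(np.arctan2(*(D[0]-D[1])[[1,0]])))
f=atz(p,(322.3,219),T[2]-.0805); print('plate face centre',f,'plate centre', f-[.025*np.cos(np.radians(-2.9)),.025*np.sin(np.radians(-2.9)),0],'tcp',T)
E
```

```text
215 None
217 None
219 None
221 (np.int64(310), np.int64(334))
223 (np.int64(309), np.int64(478))
225 (np.int64(308), np.int64(335))
227 (np.int64(308), np.int64(335))
229 (np.int64(308), np.int64(335))
231 (np.int64(307), np.int64(479))
slot [[0.5362, 0.1155, 0.03], [0.5352, 0.0969, 0.03], [0.4838, 0.0995, 0.03], [0.4847, 0.118, 0.03]] [0.50998681 0.10745353 0.03      ]
lens [np.float64(0.0515), np.float64(0.0186), np.float64(0.0515), np.float64(0.0185)]
slot dir -2.7965484007745367 deck end -3.0639775272469487
plate face centre [0.4748304  0.10912072 0.0898    ] plate centre [0.44986242 0.11038554 0.0898    ] tcp [0.4521 0.1112 0.1703]
```

```bash
python3 - <<'E'
from h import *
go(.5125,.1081,.120,-92.9,45)
E
```

```text
ty now -92.9 tilt z [ 0.001  0.    -1.   ] pos [0.4524 0.1111 0.1703] | total [ 6.02 -0.    5.04] -0.0 | rows 2 x 3.01 y -0.00 z 2.52 wz -0.01 clock 7.4
```

```bash
python3 -m creep '[{"x":3,"y":0,"z":0,"wx":0,"wy":0,"wz":0},{"x":3,"y":0,"z":0,"wx":0,"wy":0,"wz":0},{"x":0,"y":0,"z":2.5,"wx":0,"wy":0,"wz":0},{"x":0,"y":0,"z":2.5,"wx":0,"wy":0,"wz":0},{"x":0,"y":0,"z":0,"wx":0,"wy":0,"wz":0},{"x":0,"y":0,"z":0,"wx":0,"wy":0,"wz":0},{"x":0,"y":0,"z":0,"wx":0,"wy":0,"wz":0}]' && python3 -m creep '[{"x":0,"y":0,"z":0.5,"wx":0,"wy":0,"wz":0},{"x":0,"y":0,"z":0.5,"wx":0,"wy":0,"wz":0},{"x":0,"y":0,"z":0.5,"wx":0,"wy":0,"wz":0},{"x":0,"y":0,"z":0,"wx":0,"wy":0,"wz":0}]'
```

```text
clock: 8.1
tcp_pos: [0.5121, 0.1081, 0.1215]
tcp_rot: [3.141, -0.08, 0.003]
ft_force: [-0.0, 0.3, -0.8]
finger_gap: 0.176
grip_force: 59.0
clock: 8.5
tcp_pos: [0.5109, 0.1081, 0.1047]
tcp_rot: [3.141, -0.08, -0.002]
ft_force: [0.5, -0.2, -0.7]
finger_gap: 0.183
grip_force: 59.0
```

```bash
python3 -m creep '[{"x":0,"y":0,"z":0.5,"wx":0,"wy":0,"wz":0},{"x":0,"y":0,"z":0.5,"wx":0,"wy":0,"wz":0},{"x":0,"y":0,"z":0.4,"wx":0,"wy":0,"wz":0},{"x":0,"y":0,"z":0,"wx":0,"wy":0,"wz":0}]' && python3 -m creep '[{"x":0,"y":0,"z":0.3,"wx":0,"wy":0,"wz":0},{"x":0,"y":0,"z":0.3,"wx":0,"wy":0,"wz":0},{"x":0,"y":0,"z":0,"wx":0,"wy":0,"wz":0},{"x":0,"y":0,"z":0,"wx":0,"wy":0,"wz":0}]'
```

```text
clock: 8.9
tcp_pos: [0.511, 0.1081, 0.0907]
tcp_rot: [-3.141, 0.08, 0.002]
ft_force: [-1.3, -1.1, -0.4]
finger_gap: 0.176
grip_force: 59.0
clock: 9.3
tcp_pos: [0.5115, 0.1081, 0.0861]
tcp_rot: [3.14, -0.08, 0.002]
ft_force: [-1.1, 0.0, 8.0]
finger_gap: 0.176
grip_force: 60.0
```

```bash
python3 -m creep '[{"x":0,"y":0,"z":0.1,"wx":0,"wy":0,"wz":0},{"x":0,"y":0,"z":0,"wx":0,"wy":0,"wz":0}]' && python3 -m creep '[{"x":0,"y":0,"z":0,"wx":0,"wy":0,"wz":0},{"x":0,"y":0,"z":0,"wx":0,"wy":0,"wz":0},{"x":0,"y":0,"z":0,"wx":0,"wy":0,"wz":0},{"x":0,"y":0,"z":0,"wx":0,"wy":0,"wz":0},{"x":0,"y":0,"z":0,"wx":0,"wy":0,"wz":0},{"x":0,"y":0,"z":0,"wx":0,"wy":0,"wz":0},{"x":0,"y":0,"z":-1,"wx":0,"wy":0,"wz":0},{"x":0,"y":0,"z":-3,"wx":0,"wy":0,"wz":0},{"x":0,"y":0,"z":-4,"wx":0,"wy":0,"wz":0},{"x":0,"y":0,"z":-4,"wx":0,"wy":0,"wz":0},{"x":0,"y":0,"z":0,"wx":0,"wy":0,"wz":0}]' 100 && python3 - <<'E'
from h import *
al=np.ones((480,640),bool); v=[]
for n in('top','scene'):
    p=cam(n); m=[x for x in manip.masks_of(p,'stop_mid') if abs(atz(p,x['xy'],.08)[1]-.11)<.06]
    print(n,[(x['conf'],atz(p,x['xy'],.105).round(3)) for x in m])
    if m:
      for z in(.005,.012,.02): print(z,fit([(p,m[0]['pixels'].astype(float),al)],plate(z),(.51,.107,1.52),(.01,.01,.05)))
# tail of module: TCP target 72 mm behind mid
print(manip.read_state()['tcp_pos'])
q=(.4908,-.1393); a=1.485
go(q[0]-.072*np.cos(a),q[1]-.072*np.sin(a),.20,np.degrees(a)-90,45)
go(q[0]-.072*np.cos(a),q[1]-.072*np.sin(a),.20,np.degrees(a)+90,45)
E
```

```text
clock: 9.5
tcp_pos: [0.5116, 0.1081, 0.0861]
tcp_rot: [3.14, -0.08, 0.004]
ft_force: [-5.5, -1.3, 18.1]
finger_gap: 0.178
grip_force: 61.8
clock: 10.6
tcp_pos: [0.5131, 0.1081, 0.2101]
tcp_rot: [-3.14, 0.08, -0.017]
ft_force: [0.7, -0.3, -0.4]
finger_gap: 1.0
grip_force: 0.0
top []
scene [(0.74, array([0.529, 0.093, 0.105]))]
0.005 (array([0.5111474 , 0.10981376, 1.51362562]), np.float64(99.90588235294116))
0.012 (array([0.51608737, 0.10479675, 1.47379376]), np.float64(99.96862745098038))
0.02 (array([0.51938474, 0.10119124, 1.43062793]), np.float64(102.11372549019609))
[0.51068285 0.10807794 0.20346259]
ty now -92.9 tilt z [-0.002  0.    -1.   ] pos [0.5107 0.1081 0.2035] | total [-0.97 32.    0.35] -88.0 | rows 11 x -2.14 y 2.40 z 0.03 wz -8.00 clock 10.8
ty now -92.9 tilt z [-0.002  0.    -1.   ] pos [0.5107 0.1081 0.2035] | total [-0.97 32.    0.35] 92.0 | rows 12 x 1.93 y 2.27 z 0.03 wz 7.67 clock 10.8
```

```bash
python3 -m creep '[{"x":-2.14,"y":2.4,"z":0,"wx":0,"wy":0,"wz":-8},{"x":-2.14,"y":2.4,"z":0,"wx":0,"wy":0,"wz":-8},{"x":-2.14,"y":2.4,"z":0,"wx":0,"wy":0,"wz":-8},{"x":-2.14,"y":2.4,"z":0,"wx":0,"wy":0,"wz":-8},{"x":-2.14,"y":2.4,"z":0,"wx":0,"wy":0,"wz":-8},{"x":-2.14,"y":2.4,"z":0,"wx":0,"wy":0,"wz":-8},{"x":-2.14,"y":2.4,"z":0,"wx":0,"wy":0,"wz":-8},{"x":-2.14,"y":2.4,"z":0,"wx":0,"wy":0,"wz":-8},{"x":-2.14,"y":2.4,"z":0,"wx":0,"wy":0,"wz":-8},{"x":-2.14,"y":2.4,"z":0,"wx":0,"wy":0,"wz":-8},{"x":-2.14,"y":2.4,"z":0,"wx":0,"wy":0,"wz":-8},{"x":0,"y":0,"z":0,"wx":0,"wy":0,"wz":0},{"x":0,"y":0,"z":0,"wx":0,"wy":0,"wz":0},{"x":0,"y":0,"z":0,"wx":0,"wy":0,"wz":0}]' && python3 - <<'E'
from h import *
p=cam('wrist'); np.save('w5.npy',p,allow_pickle=True)
m=manip.masks_of(p,'module_mid')[0]; g=manip.masks_of(p,'gauge')
al=np.ones((480,640),bool)
q,c=fit([(p,m['pixels'].astype(float),al)],mod(.03),(.4908,-.1393,1.485),(.01,.01,.05)); print(m['conf'],q,c)
im=p['pixels'][:,:,::-1].copy()
for b in mod(.03): cv2.polylines(im,[cv2.convexHull(np.round(proj(p,w(q,b))).astype(np.int32))],True,(0,255,0),1)
cv2.imwrite('pics/w5.png',im)
a=q[2]; go(q[0]-.072*np.cos(a),q[1]-.072*np.sin(a),.053,np.degrees(a)-90,45)
E
```

```text
clock: 12.2
tcp_pos: [0.4847, -0.2102, 0.2037]
tcp_rot: [-2.314, -2.122, 0.001]
ft_force: [-0.1, 0.4, 0.1]
finger_gap: 0.994
grip_force: 0.0
0.62 [ 0.48721631 -0.13902568  1.4813669 ] 232.63529411764705
ty now -4.9 tilt z [-0.  0. -1.] pos [ 0.485  -0.2103  0.2044] | total [-0.08 -0.41 15.14] 0.2 | rows 4 x -0.02 y -0.10 z 3.78 wz 0.05 clock 12.35
```

View pics/w5.png

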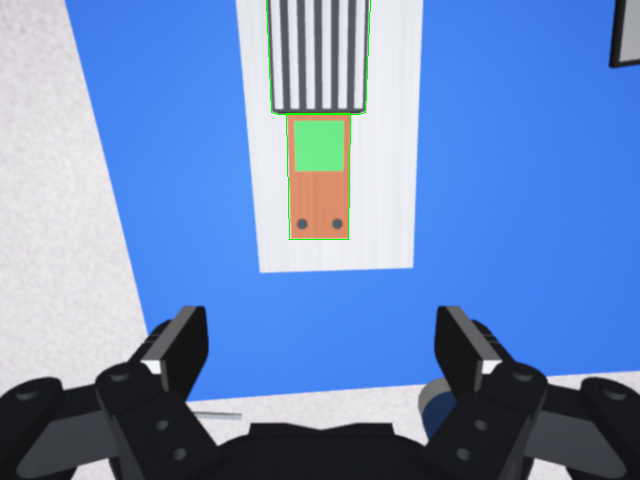

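The fitted outline matches the module: tail edge at row 239, columns 290–349, roughly centred between the fingers. I'll descend and grip the foot's tail end.

```bash
python3 -m creep '[{"x":0,"y":-0.05,"z":4,"wx":0,"wy":0,"wz":0},{"x":0,"y":-0.05,"z":4,"wx":0,"wy":0,"wz":0},{"x":0,"y":-0.05,"z":4,"wx":0,"wy":0,"wz":0},{"x":0,"y":-0.05,"z":2,"wx":0,"wy":0,"wz":0},{"x":0,"y":0,"z":1,"wx":0,"wy":0,"wz":0},{"x":0,"y":0,"z":0.3,"wx":0,"wy":0,"wz":0},{"x":0,"y":0,"z":0,"wx":0,"wy":0,"wz":0},{"x":0,"y":0,"z":0,"wx":0,"wy":0,"wz":0}]' && python3 -m creep '[{"x":0,"y":0,"z":0,"wx":0,"wy":0,"wz":0},{"x":0,"y":0,"z":0,"wx":0,"wy":0,"wz":0},{"x":0,"y":0,"z":0,"wx":0,"wy":0,"wz":0},{"x":0,"y":0,"z":0,"wx":0,"wy":0,"wz":0},{"x":0,"y":0,"z":0,"wx":0,"wy":0,"wz":0},{"x":0,"y":0,"z":0,"wx":0,"wy":0,"wz":0},{"x":0,"y":0,"z":0,"wx":0,"wy":0,"wz":0}]' 0
```

```text
clock: 13.15
tcp_pos: [0.4838, -0.2112, 0.0525]
tcp_rot: [2.313, 2.122, 0.001]
ft_force: [-0.8, -0.2, 0.0]
finger_gap: 1.0
grip_force: 0.0
clock: 13.85
tcp_pos: [0.4835, -0.211, 0.052]
tcp_rot: [2.314, 2.124, 0.0]
ft_force: [-0.3, -0.5, 5.8]
finger_gap: 0.5
grip_force: 61.6
```

```bash
python3 -m creep '[{"x":0,"y":0.3,"z":0,"wx":0,"wy":0,"wz":-0.5},{"x":0,"y":0.3,"z":0,"wx":0,"wy":0,"wz":-0.5},{"x":0,"y":0.3,"z":0,"wx":0,"wy":0,"wz":-0.5},{"x":0,"y":0.25,"z":0,"wx":0,"wy":0,"wz":-0.5},{"x":0,"y":0,"z":0,"wx":0,"wy":0,"wz":0},{"x":0,"y":0,"z":0,"wx":0,"wy":0,"wz":0}]' && python3 - <<'E'
from h import *
p=cam('wrist'); save(p,'w6.png')
s=manip.read_state(); T=s['tcp_pos']; print('lane X here',.5113+.0507*(T[1]-.1081)); go(*T,-2.9)
m=manip.masks_of(p,'module_mid')[0]['pixels']; print(np.argwhere(m).min(0),np.argwhere(m).max(0))
E
```

```text
clock: 14.45
tcp_pos: [0.4946, -0.2118, 0.052]
tcp_rot: [2.276, 2.165, -0.001]
ft_force: [-3.0, 0.3, 6.5]
finger_gap: 0.494
grip_force: 61.6
lane X here 0.4950811456947693
ty now -2.9 tilt z [-0.    -0.001 -1.   ] pos [ 0.4946 -0.2118  0.052 ] | total [0. 0. 0.] 0.0 | rows 1 x 0.00 y 0.00 z 0.00 wz 0.02 clock 14.5
[  0 194] [349 441]
```

View pics/w6.png

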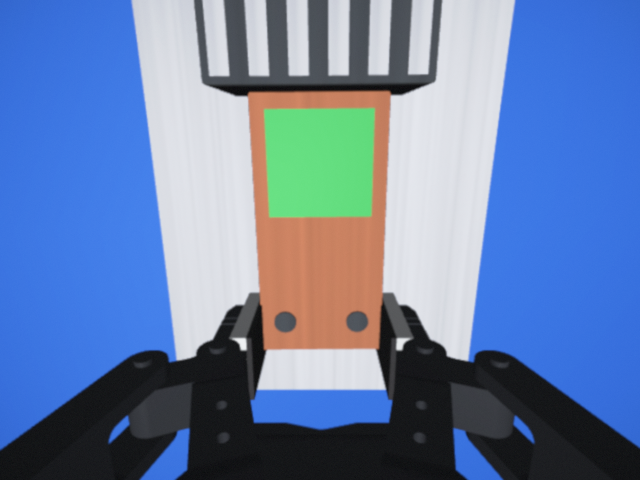

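The wrist view shows the foot gripped squarely. The deck centre is 2–5 px right of the module centre, about 1° of yaw. I'll trim that and slide in.

```bash
python3 -m creep '[{"x":0.5,"y":0,"z":0,"wx":0,"wy":0,"wz":0.4},{"x":0.5,"y":0,"z":0,"wx":0,"wy":0,"wz":0.4},{"x":1,"y":0,"z":0,"wx":0,"wy":0,"wz":0},{"x":1,"y":-0.02,"z":0,"wx":0,"wy":0,"wz":0},{"x":1,"y":-0.02,"z":0,"wx":0,"wy":0,"wz":0},{"x":1,"y":-0.02,"z":0,"wx":0,"wy":0,"wz":0},{"x":0,"y":0,"z":0,"wx":0,"wy":0,"wz":0}]' && python3 -m creep '[{"x":1,"y":-0.02,"z":0,"wx":0,"wy":0,"wz":0},{"x":1,"y":-0.02,"z":0,"wx":0,"wy":0,"wz":0},{"x":1,"y":-0.02,"z":0,"wx":0,"wy":0,"wz":0},{"x":1,"y":-0.02,"z":0,"wx":0,"wy":0,"wz":0},{"x":0,"y":0,"z":0,"wx":0,"wy":0,"wz":0}]'
```

```text
clock: 15.25
tcp_pos: [0.4978, -0.1607, 0.052]
tcp_rot: [2.291, 2.148, 0.002]
ft_force: [1.4, 3.3, 7.7]
finger_gap: 0.497
grip_force: 61.8
clock: 15.75
tcp_pos: [0.4996, -0.1207, 0.052]
tcp_rot: [2.291, 2.148, 0.002]
ft_force: [1.7, 2.9, 7.7]
finger_gap: 0.499
grip_force: 61.8
```

```bash
python3 -m creep '[{"x":1,"y":-0.02,"z":0,"wx":0,"wy":0,"wz":0},{"x":1,"y":-0.02,"z":0,"wx":0,"wy":0,"wz":0},{"x":1,"y":-0.02,"z":0,"wx":0,"wy":0,"wz":0},{"x":1,"y":-0.02,"z":0,"wx":0,"wy":0,"wz":0},{"x":1,"y":-0.02,"z":0,"wx":0,"wy":0,"wz":0},{"x":0,"y":0,"z":0,"wx":0,"wy":0,"wz":0}]' && python3 -m creep '[{"x":0.5,"y":0,"z":0,"wx":0,"wy":0,"wz":0},{"x":0.3,"y":0,"z":0,"wx":0,"wy":0,"wz":0},{"x":0,"y":0,"z":0,"wx":0,"wy":0,"wz":0}]'
```

```text
clock: 16.35
tcp_pos: [0.5019, -0.0707, 0.052]
tcp_rot: [2.291, 2.148, 0.002]
ft_force: [0.3, 2.9, 6.7]
finger_gap: 0.502
grip_force: 61.8
clock: 16.65
tcp_pos: [0.5024, -0.0637, 0.052]
tcp_rot: [2.291, 2.147, 0.001]
ft_force: [0.8, -2.2, 7.5]
finger_gap: 0.499
grip_force: 61.7
```

```bash
Z='{"x":0,"y":0,"z":0,"wx":0,"wy":0,"wz":0}'; python3 -m creep '[{"x":0.3,"y":0,"z":0,"wx":0,"wy":0,"wz":0},{"x":0.3,"y":0,"z":0,"wx":0,"wy":0,"wz":0},{"x":0,"y":0,"z":0,"wx":0,"wy":0,"wz":0}]'; python3 -m creep '[{"x":0.2,"y":0,"z":0,"wx":0,"wy":0,"wz":0},{"x":0,"y":0,"z":0,"wx":0,"wy":0,"wz":0}]'; python3 -m creep '[{"x":0.2,"y":0,"z":0,"wx":0,"wy":0,"wz":0},{"x":0,"y":0,"z":0,"wx":0,"wy":0,"wz":0}]'
```

```text
clock: 16.95
tcp_pos: [0.5028, -0.0579, 0.052]
tcp_rot: [2.291, 2.147, 0.001]
ft_force: [-0.1, -3.1, 7.6]
finger_gap: 0.496
grip_force: 61.7
clock: 17.15
tcp_pos: [0.5029, -0.0561, 0.052]
tcp_rot: [2.291, 2.147, 0.001]
ft_force: [0.0, -2.8, 7.1]
finger_gap: 0.493
grip_force: 61.7
clock: 17.35
tcp_pos: [0.5031, -0.0542, 0.052]
tcp_rot: [2.291, 2.147, 0.001]
ft_force: [-1.0, -3.5, 6.6]
finger_gap: 0.498
grip_force: 61.7
```

```bash
python3 -m creep '[{"x":0.15,"y":0,"z":0,"wx":0,"wy":0,"wz":0},{"x":0,"y":0,"z":0,"wx":0,"wy":0,"wz":0}]'; python3 -m creep '[{"x":0.15,"y":0,"z":0,"wx":0,"wy":0,"wz":0},{"x":0,"y":0,"z":0,"wx":0,"wy":0,"wz":0}]';  python3 -m creep '[{"x":0.15,"y":0,"z":0,"wx":0,"wy":0,"wz":0},{"x":0,"y":0,"z":0,"wx":0,"wy":0,"wz":0}]'
```

```text
clock: 17.55
tcp_pos: [0.5032, -0.0527, 0.052]
tcp_rot: [2.291, 2.147, 0.001]
ft_force: [-0.1, -4.7, 6.8]
finger_gap: 0.5
grip_force: 61.7
clock: 17.75
tcp_pos: [0.5033, -0.0512, 0.052]
tcp_rot: [2.291, 2.147, 0.0]
ft_force: [-0.2, -4.8, 6.8]
finger_gap: 0.496
grip_force: 61.7
clock: 17.95
tcp_pos: [0.5035, -0.0506, 0.052]
tcp_rot: [2.289, 2.146, -0.001]
ft_force: [-0.5, -10.2, 4.8]
finger_gap: 0.5
grip_force: 61.6
```

```bash
python3 -m creep '[{"x":0.1,"y":0,"z":0,"wx":0,"wy":0,"wz":0},{"x":0,"y":0,"z":0,"wx":0,"wy":0,"wz":0}]'; python3 - <<'E'
from h import *
for n in('scene','top'):
    p=cam(n); im=p['pixels']; 
    c=im[140:300,200:400] if n=='scene' else im[190:310,220:420]
    cv2.imwrite(f'pics/f_{n}.png',cv2.resize(c[:,:,::-1],None,fx=4,fy=3.75 if n=='scene' else 4,interpolation=cv2.INTER_CUBIC)[:600])
E
```

```text
clock: 18.15
tcp_pos: [0.5036, -0.0505, 0.052]
tcp_rot: [2.288, 2.146, -0.003]
ft_force: [-2.3, -16.3, 4.9]
finger_gap: 0.498
grip_force: 61.5
```

View pics/f_scene.png

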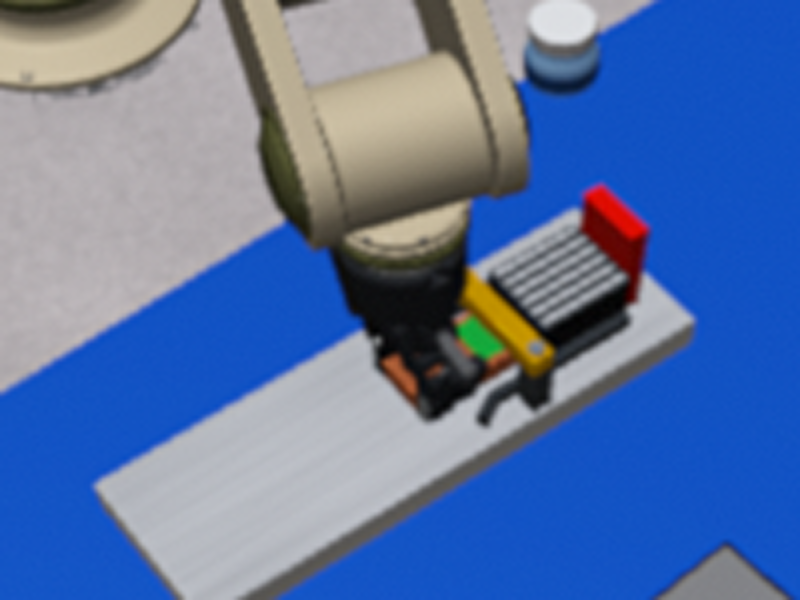

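The module's housing is past the yellow bar at (510,315) and its nose meets the red plate at (610,250). TCP stopped at firm contact of 16 N. Now I release and lift away.

```bash
python3 -m creep '[{"x":0,"y":0,"z":0,"wx":0,"wy":0,"wz":0},{"x":0,"y":0,"z":0,"wx":0,"wy":0,"wz":0},{"x":0,"y":0,"z":0,"wx":0,"wy":0,"wz":0},{"x":0,"y":0,"z":0,"wx":0,"wy":0,"wz":0},{"x":0,"y":0,"z":0,"wx":0,"wy":0,"wz":0},{"x":0,"y":0,"z":-1,"wx":0,"wy":0,"wz":0},{"x":0,"y":0,"z":-2,"wx":0,"wy":0,"wz":0},{"x":0,"y":0,"z":-4,"wx":0,"wy":0,"wz":0},{"x":0,"y":0,"z":-4,"wx":0,"wy":0,"wz":0},{"x":-4,"y":0,"z":-4,"wx":0,"wy":0,"wz":0},{"x":-4,"y":0,"z":0,"wx":0,"wy":0,"wz":0},{"x":-4,"y":0,"z":0,"wx":0,"wy":0,"wz":0},{"x":0,"y":0,"z":0,"wx":0,"wy":0,"wz":0},{"x":0,"y":0,"z":0,"wx":0,"wy":0,"wz":0}]' 80 && python3 - <<'E'
from h import *
p=cam('scene'); al=np.ones((480,640),bool)
c=p['pixels'][160:280,250:410]; cv2.imwrite('pics/fin.png',cv2.resize(c[:,:,::-1],None,fx=5,fy=5,interpolation=cv2.INTER_CUBIC))
p2=cam('wrist'); cv2.imwrite('pics/finw.png',p2['pixels'][:,:,::-1])
for n,pp in(('scene',p),('wrist',p2)):
    m=[x for x in manip.masks_of(pp,'module_mid')][:1]
    if m: print(n,m[0]['conf'],fit([(pp,m[0]['pixels'].astype(float),al)],mod(.03),(.508,.02,1.52),(.01,.01,.05)))
E
```

```text
clock: 19.65
tcp_pos: [0.4951, -0.1639, 0.1971]
tcp_rot: [-2.294, -2.146, -0.0]
ft_force: [1.0, 0.5, 0.4]
finger_gap: 0.8
grip_force: 0.0
scene 0.74 (array([0.50776526, 0.02172948, 1.52424925]), np.float64(267.2078431372549))
wrist 0.81 (array([0.50621259, 0.02200255, 1.51107611]), np.float64(66.1450980392157))
```

View pics/fin.png

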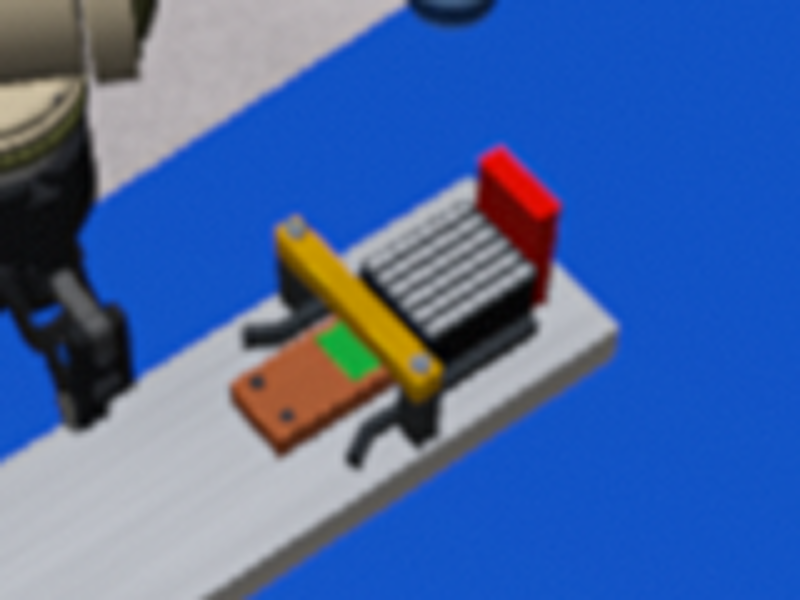

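View pics/finw.png

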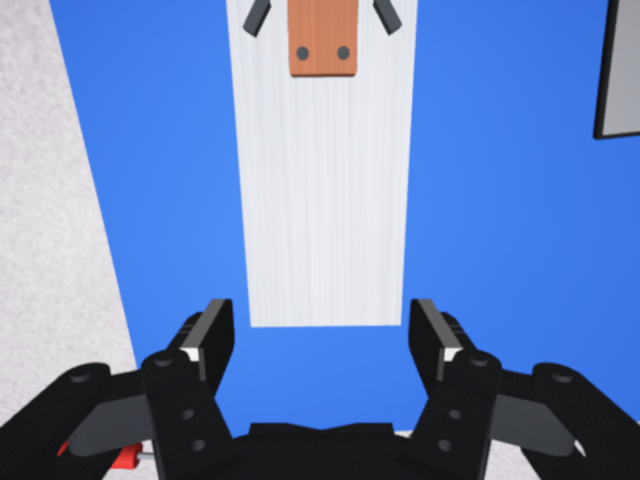

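The final pictures show the module straight in the lane, its nose touching the upright plate at about (520,260), and its tail at (323,75) in the wrist view. The gripper is clear.

```bash
python3 -c "
from rig import manip; print(manip.hand_in())"
```

```text
the job is handed in; nothing more can be done
None
```

The stop plate is seated in the slot and the module was slid along the deck under the bar until its nose met the plate; I then let go, backed the gripper clear and handed the job in at about 20 s of the 53 s allowed, with no verdict shown.

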